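# Square a seized recorder into the tag reader's corner and hold it for the reading

## Robot

A 7-joint arm with a two-finger parallel gripper is mounted at the origin on the work surface. World frame = base frame: x ahead of the robot, y to its left, z up, the work surface at z = 0. Lengths are in m, angles in rad, forces in N, time in s.
With the tool pointing down it reaches from about 0.425 to 1.025 m from the base axis. Payload 3.6 kg.
Tool frame: the origin (TCP) lies at the centre of the arm's flange, where the gripper is bolted on; the fingertips stand 173 mm ahead of it and the grasp point (between the pads) lies 155 mm ahead of it; z points along the fingers, y is the line along which they close (so a half turn about z gives the same grasp; the last joint's range is limited). The gripper opens to 85 mm and grips with 20 to 120 N. Pads are 22 mm wide; open, the fingers measure 114 mm over their backs; the gripper's body (76 mm by 85 mm) begins 54 mm behind the grasp point. The pads swing forward as they close: fully open they stand 13 mm farther back than shut.
Start: joints at [-1.363, 0.591, 0.048, 1.609, -0.033, 0.943, -0.034], TCP at [0.215, 0.692, 0.405] pointing down, gripper open.
Joint ranges: [-2.69, 2.69], [-0.47, 2.24], [-1.27, 1.36], [0.19, 2.51], [-1.53, 4.68], [0.08, 2.07], [-3.09, 3.09]. Speed limits (rad/s): [2.57, 2.57, 3.14, 3.14, 3.14, 3.14, 3.14].

## Interface

Orientations are given as a rotation vector (axis times angle).
In Python, from station import env, cams gives the robot as it stands.
- The arm moves only by the tool move_arm, never from a script. Its argument "steps" is a list of rows, each an object with "translation": the shift along the tool's x, y, z in m, a list of three; "yaw": the turn about the tool's z in rad. In form: [{"translation": [x, y, z], "yaw": yaw}, ...]. A call has exactly 10 rows; each row shifts and turns the commanded pose from where the row before left it, along the tool's axes as they then stand; what a row does not reach is not made up. A row lasts 1/10 s, in which the tool goes at most 50 mm and 8.59 degrees, less where a joint would pass 70% of its speed; a pose out of reach is approached as far as the arm can. A call with a gripper value outside its range is refused whole. "jaw" is the opening, from -1 (shut) to 1 (fully open), so that 0 is half open, set as the call begins (left out, the last holds). The fingers move at their own pace and stop on an object; "grip_force" is the grip in N (left out, the last holds). Time passes only in rows, so rows that do not move let the fingers close, or fill a call up. It gives the time, the measured TCP pose, the force, the opening and the grip force at its end, in the units of the state.
- env.get_state(): the state, without advancing time (a new reading comes with each control period).
- cams.snapshot(name): name is "scene" or "top" or "wrist"; returns a dict with "pixels" (400x640x3 uint8, red, green, blue), "K" (3x3 intrinsics, pixels), "k1" (the pictures are not rectified: a ray, as slopes to the right and down, at radius r is drawn at 1 + k1 r^2 times it, then the intrinsics apply), "xyz" and "orientation" of the camera in the world; the wrist camera has in their place "mount" (4x4, takes a point from camera to tool coordinates, whose origin is the TCP and whose axes are the flange's). Camera axes: x right, y up, looking along -z (the intrinsics and any distortion apply to the point x, -y, -z); pixel columns grow to the right and rows downward; lengths in m; the calibration is good to about 2 mm. A picture is of the moment at which its call begins: read the wrist's pose just before it. There is no depth.
- env.hand_in(): hands the job in; it is judged then, once.
The state is a dict: "time_s": time; "qpos": joint angles; "dq": joint speeds; "tau": joint torques, N m; "tcp_pos": TCP position; "tcp_rot": TCP orientation; "ft_force": force on the tool from outside, world axes, zero at the start; "wrist_torque": the same for the moment, N m; "width": opening from 0.0 (shut) to 1.0 (fully open); "finger_force": force on a finger pad.
Only numpy, scipy, OpenCV 4.12 (cv2) and the standard library are available. Lean on these libraries where they do the work, as an engineer would, in place of code of your own. Each camera call takes 0.05 s, during which the arm holds its last target. There are 200 camera calls.

## Task

On the evidence desk, slide the tag reader's guard fully open by its upright fin, then take the seized pocket recorder, lay it flat on the reader's bed and press it squarely into the corner, one long side against the side stop and one end against the end stop. Finish while still holding it there, pressed firmly against both stops at once: do not let go, because the tag under it is read while you hold. Leave the other things on the desk where they are.

Things in the scene. Friction and masses are not known exactly. Their poses are not given: they have to be found in the camera images.
- reader: the tag reader, a low grey box fixed to the desk, 190 mm (its x) by 290 mm (its y), with a flat dark bed 35 mm above the desk. Origin on the desk; the box spans x -95 to 95 and y -135 to 155 mm from it; yawed up to 0.35 rad either way. A rail stands along each of the two sides that run in y: at x = 81 to 91 mm and -91 to -81 mm, top 59 mm above the desk. The guard slides along y on these rails
- corner (a point): the inner corner, on the bed surface, where the inner faces of the two stops meet: 70 mm in x, 125 mm in y, 35 mm in z from the reader's origin; axes as the reader's. A recorder seated in the corner reaches from here 100 mm towards -x and 52 mm towards -y, so its centre lies at (-50, -26) mm from here
- stop_end: end stop: low fixed steel bar on the bed, 55 mm long in the reader's y, 8 mm thick, 12 mm high above the bed; its inner face looks to the reader's -x. Origin at the centre of its underside
- stop_side: side stop: low fixed steel bar on the bed, 130 mm long in the reader's x, 10 mm thick, 12 mm high above the bed; its inner face looks to the reader's -y. Origin at the centre of its underside. There is no wall behind it, so a finger can pass above it
- guard (a joint): slide of the guard, a clear plate with a grey frame (160 mm in the reader's x, 110 mm in y, underside 17 mm and top 22 mm above the bed, 57 mm above the desk) that covers the corner when shut. 0 = shut, grows to 0.115 m = fully open as it slides towards the reader's -y; friction about 1.5 N, stays where left. Fully open, its edge is 45 mm from a seated recorder
- guard_fin (a point): top centre of the white upright fin in the middle of the guard: 44 mm along the reader's x, 12 mm thick along y, rising 31 mm above the guard's top, to 88 mm above the desk; axes as the reader's. Moves with the guard
- recorder: the seized pocket recorder, a dark grey metal box with black ribs on top and small silver sockets at both ends, 100 mm (its x) by 52 mm (its y) by 34 mm high, about 0.25 kg, lying flat on the desk to the left of the reader; either end may face either way. Origin at the centre of its underside
- adapter: bystander: black power adapter, 68 by 40 by 28 mm with a short stub at one end, smooth, smaller than the recorder, near it. Origin at the centre of its underside
- tape: bystander: clear roll of tape lying flat, 68 mm across, 24 mm high. Origin at the centre of its underside
- tin: bystander: round green tin, 56 mm across, 30 mm high. Origin at the centre of its underside
- tablets: bystander: white tablet jar with a cap, 48 mm across, 75 mm high. Origin at the centre of its underside
- stapler: bystander: black stapler, 150 by 34 by 44 mm, right of the reader. Origin at the centre of its underside
There are look-alikes about, which are no part of the job. Leave any blue or orange look-alike of the recorder alone.

How it is judged:
By the outcome, as a careful person would: the job done as asked, in the order asked, and still so for the second after the job is handed in, while the arm keeps its last pose, push and grip.
It also fails if it takes over 72 s, if anything falls off the work surface, if the arm or the gripper's body presses on something with over 40 N, if the wrist force passes 120 N, or if a joint passes its speed limit or range.

## Working session

There is one attempt and no reset: what is moved stays moved. The work goes in short steps, Python scripts to look and compute and a tool call to move; the robot and the scene stay as the last step left them, time stands still between calls to the robot, and variables do not carry over. Pictures are saved under pics/ and viewed, at most 10 in all, crops included, and the job is handed in when it is done.

Besides the shell and the picture viewer there is one more tool, called as a command line: name --argument value ..., lists and objects as JSON in quotes. move_arm: Moves the arm, as the interface text tells. Its arguments: {"type":"object","properties":{"steps":{"type":"array"},"jaw":{"type":"number"},"grip_force":{"type":"number"}},"required":["steps"]}

```bash
mkdir -p pics
cat > h.py <<'E'
import numpy as np, cv2
from scipy.spatial.transform import Rotation as R
from station import env, cams
def pose(s=None):
    s=s or env.get_state(); T=np.eye(4); T[:3,:3]=R.from_rotvec(s["tcp_rot"]).as_matrix(); T[:3,3]=s["tcp_pos"]; return T
def snap(name,fn=None):
    T=pose(); s=cams.snapshot(name)
    if name=="wrist": C=T@np.array(s["mount"])
    else:
        C=np.eye(4); o=np.array(s["orientation"]); C[:3,:3]=o if o.shape==(3,3) else R.from_rotvec(o).as_matrix(); C[:3,3]=s["xyz"]
    if fn: cv2.imwrite("pics/"+fn,s["pixels"][:,:,::-1])
    return dict(C=C,K=np.array(s["K"]),k1=s["k1"],im=s["pixels"])
def p2w(c,uv,z):
    uv=np.array(uv,float).reshape(-1,1,2)
    n=cv2.undistortPoints(uv,c["K"],np.array([c["k1"],0,0,0,0.]))[:,0]
    d=np.c_[n[:,0],-n[:,1],-np.ones(len(n))]@c["C"][:3,:3].T
    o=c["C"][:3,3]; z=np.broadcast_to(z,len(n))
    return o+d*((z-o[2])/d[:,2])[:,None]
def w2p(c,P):
    q=(np.atleast_2d(P)-c["C"][:3,3])@c["C"][:3,:3]; q=q*[1,-1,-1]
    return cv2.projectPoints(q,np.zeros(3),np.zeros(3),c["K"],np.array([c["k1"],0,0,0,0.]))[0][:,0]
E
python3 - <<'E'
from h import *
import pickle
s=env.get_state();print(s)
for n in("top","scene"):
    c=snap(n,n+"0.png");print(n,c["C"].round(3).tolist(),c["K"].tolist(),c["k1"]);pickle.dump(c,open(n+"0.pkl","wb"))
E
```

```text
{'time_s': 0.0, 'qpos': array([-1.36352762,  0.59208517,  0.0483002 ,  1.60983544, -0.03332303,
        0.94269726, -0.03369191]), 'dq': array([-9.34820237e-04, -2.12660726e-03, -2.12926872e-03,  6.59378490e-05,
        1.61482840e-03, -2.30959484e-03, -8.26241268e-04]), 'tau': array([ 3.41832838e-04, -5.48699033e+01,  1.54630970e+00, -1.98126179e+01,
        9.37081146e-03,  8.65559763e-03, -9.64405515e-07]), 'tcp_pos': array([0.21462332, 0.6920374 , 0.40356009]), 'tcp_rot': array([-0.47051763, -3.10592572,  0.00346872]), 'ft_force': array([-0.6853005 ,  0.59398426,  0.46862394]), 'wrist_torque': array([-0.07878332, -0.00316179,  0.0340038 ]), 'finger_force': 0.0, 'width': 1.00128315813785}
top [[-0.024, 0.993, -0.114, 0.277], [-1.0, -0.024, 0.004, 0.032], [0.001, 0.114, 0.993, 1.733], [0.0, 0.0, 0.0, 1.0]] [[501.6187704671651, 0.0, 313.4202431459888], [0.0, 501.6187704671651, 199.98072019025122], [0.0, 0.0, 1.0]] 0.008003280438635543
scene [[-0.138, -0.829, 0.543, 1.047], [0.99, -0.112, 0.08, 0.125], [-0.006, 0.549, 0.836, 1.034], [0.0, 0.0, 0.0, 1.0]] [[373.4190399633697, 0.0, 321.536660935332], [0.0, 373.4190399633697, 198.35435586282676], [0.0, 0.0, 1.0]] 0.02544774394233268
```

View pics/top0.png

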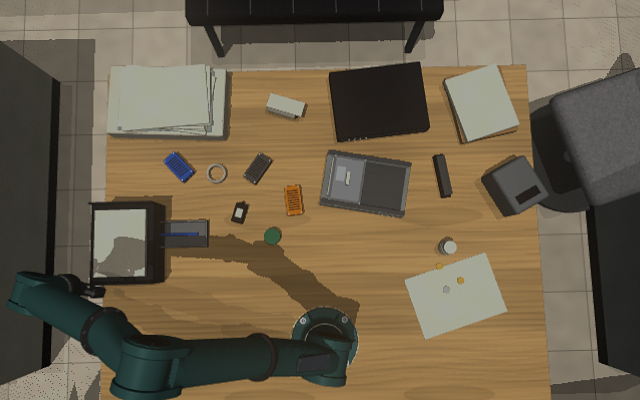

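View pics/scene0.png

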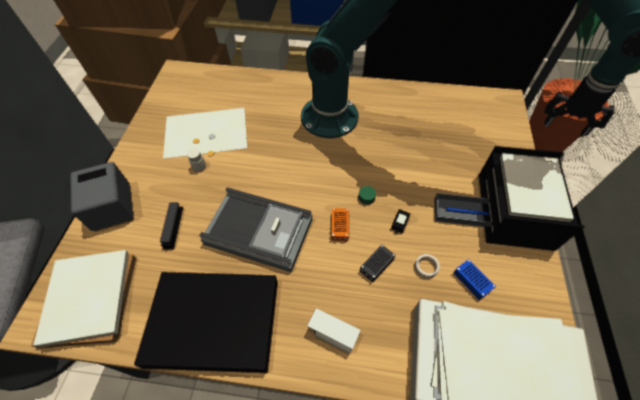

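The candidates are the dark grey box at top (258,168), blue at (179,167), orange at (293,200) and the small black adapter at (240,212). The dark grey ribbed box fits the recorder. The guard covers the left part of the reader, with its fin at about (348,177). I'll confirm with one enlarged crop.

Run:
```python
from h import *
import pickle
c=pickle.load(open("top0.pkl","rb"))
a=c["im"][140:226,220:420,::-1]
cv2.imwrite("pics/crop0.png",cv2.resize(a,None,fx=4,fy=4,interpolation=cv2.INTER_CUBIC))
```

```text
(no output)
```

View pics/crop0.png

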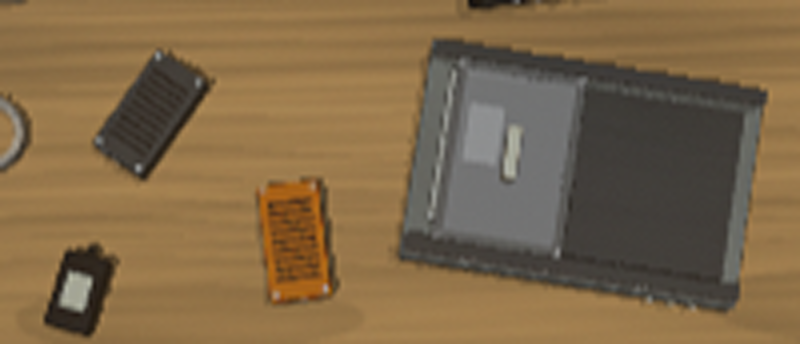

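```bash
cat >> h.py <<'E'
def fit2d(L,W):
    L=np.array(L)/1.; lc,wc=L.mean(0),W.mean(0); H=(L-lc).T@(W-wc)
    th=np.arctan2(H[0,1]-H[1,0],H[0,0]+H[1,1]); Rm=np.array([[np.cos(th),-np.sin(th)],[np.sin(th),np.cos(th)]])
    t=wc-Rm@lc; return th,t,(W-(L@Rm.T+t))
E
python3 - <<'E'
from h import *
import pickle
c=pickle.load(open("top0.pkl","rb"))
f=lambda q:np.array(q)/4+[220-.375,140-.375]
W=p2w(c,f([(435,42),(767,92),(735,310),(398,257)]),.059)[:,:2]
th,t,r=fit2d([(.091,.155),(.091,-.135),(-.091,-.135),(-.091,.155)],W);print("reader",th,t,r.round(4).tolist())
F=p2w(c,f([(513,150)]),.088);print("fin",F, "expected local", np.array([[np.cos(th),np.sin(th)],[-np.sin(th),np.cos(th)]])@(F[0,:2]-t))
Q=p2w(c,f([(160,50),(210,80),(143,178),(95,142)]),.034);print("rec",Q.round(4).tolist(),Q.mean(0)); d=np.diff(Q,axis=0);print(np.linalg.norm(d,axis=1),np.arctan2(d[:,1],d[:,0]))
E
```

```text
reader -0.1825843159501387 [ 0.52084096 -0.16091491] [[0.0009, -0.004], [0.0037, 0.0013], [-0.0016, 0.0036], [-0.003, -0.0009]]
fin [[ 0.54037606 -0.09011091  0.088     ]] expected local [0.00635439 0.0731741 ]
rec [[0.6434, 0.2071, 0.034], [0.6161, 0.1644, 0.034], [0.5324, 0.223, 0.034], [0.5645, 0.2637, 0.034]] [0.58911162 0.21455008 0.034     ]
[0.05063257 0.10218278 0.05190647] [-2.139704    2.53176755  0.90296126]
```

```bash
cat >> h.py <<'E'
def plan(xyz,ang):
    """yaw (tool), then translation in tool axes after yaw, to bring TCP to xyz with tool y at world angle ang"""
    T=pose(); cur=np.arctan2(T[1,1],T[0,1]); d=(ang-cur+np.pi/2)%np.pi-np.pi/2
    Rn=T[:3,:3]@R.from_euler('z',-d).as_matrix()
    tr=Rn.T@(np.array(xyz)-T[:3,3]); print("yaw",round(-d,4),"trans",tr.round(4),"cur",T[:3,3].round(4),"ang",cur.round(4),"zax",T[:3,2].round(4)); return -d,tr
E
python3 - <<'E'
from h import *
plan([.54,-.09,.40],1.388)
E
```

```text
yaw -0.1179 trans [-0.4621 -0.7099  0.0051] cur [0.2146 0.6921 0.4036] ang 1.2701 zax [-5.e-04 -2.e-03 -1.e+00]
```

move_arm --steps '[{"translation": [-0.01,-0.015,0],"yaw": -0.118},{"translation": [-0.023,-0.0355,0],"yaw": 0},{"translation": [-0.023,-0.0355,0],"yaw": 0},{"translation": [-0.023,-0.0355,0],"yaw": 0},{"translation": [-0.023,-0.0355,0],"yaw": 0},{"translation": [-0.023,-0.0355,0],"yaw": 0},{"translation": [-0.023,-0.0355,0],"yaw": 0},{"translation": [-0.023,-0.0355,0],"yaw": 0},{"translation": [-0.023,-0.0355,0],"yaw": 0},{"translation": [-0.023,-0.0355,0],"yaw": 0}]' --jaw 1

```text
time_s: 1.1
tcp_pos: [0.3657, 0.3216, 0.4046]
tcp_rot: [-0.286, -3.128, 0.0]
ft_force: [1.6, 0.5, -0.7]
width: 0.999
finger_force: 0.0
```

move_arm --steps '[{"translation": [-0.023,-0.0355,0],"yaw": 0},{"translation": [-0.023,-0.0355,0],"yaw": 0},{"translation": [-0.023,-0.0355,0],"yaw": 0},{"translation": [-0.023,-0.0355,0],"yaw": 0},{"translation": [-0.023,-0.0355,0],"yaw": 0},{"translation": [-0.023,-0.0355,0],"yaw": 0},{"translation": [-0.023,-0.0355,0],"yaw": 0},{"translation": [-0.023,-0.0355,0],"yaw": 0},{"translation": [-0.023,-0.0355,0],"yaw": 0},{"translation": [-0.01,-0.015,0],"yaw": 0}]'

```text
time_s: 2.1
tcp_pos: [0.5188, -0.0494, 0.4048]
tcp_rot: [0.296, 3.126, -0.003]
ft_force: [-0.1, 0.3, 0.7]
width: 1.003
finger_force: 0.0
```

Run:
```python
from h import *
import pickle
plan([.54,-.09,.25],1.388)
c=snap("wrist","w1.png");pickle.dump(c,open("w1.pkl","wb"))
```

```text
yaw -0.0057 trans [-0.028  -0.0357  0.1549] cur [ 0.5188 -0.0494  0.4048] ang 1.3823 zax [ 0.0011 -0.0021 -1.    ]
```

View pics/w1.png

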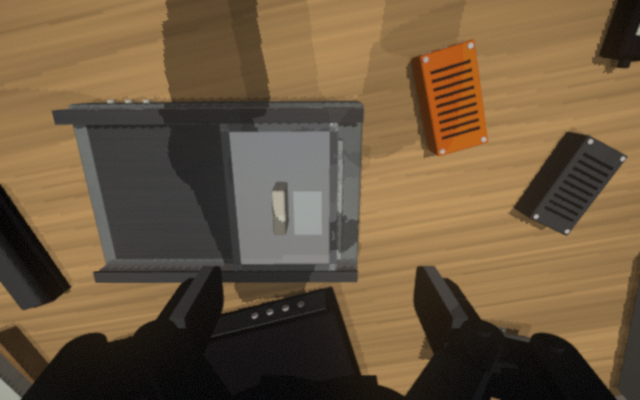

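The reader and the recorder (dark grey at (580,185), orange look-alike at (452,97)) are both in view, and the fin's top is near (280,203). I'll enlarge this for corners.

Run:
```python
from h import *
import pickle
c=pickle.load(open("w1.pkl","rb"))
a=cv2.resize(c["im"][90:290,45:375,::-1],None,fx=2.4,fy=2.4,interpolation=cv2.INTER_CUBIC)
b=cv2.resize(c["im"][125:245,505:640,::-1],None,fx=2,fy=2,interpolation=cv2.INTER_CUBIC)
a=cv2.convertScaleAbs(a,alpha=1.6); 
cv2.imwrite("pics/crop1.png",a)
# predicted points
for P in([.091,.155,.059],[.091,-.135,.059],[-.091,-.135,.059],[-.091,.155,.059],[.07,.125,.047],[-.06,.125,.047]):
    th=-.1826;x=np.array([.5208+P[0]*np.cos(th)-P[1]*np.sin(th),-.1609+P[0]*np.sin(th)+P[1]*np.cos(th),P[2]]);print(P,((w2p(c,x)-[45,90]+.5)*2.4-.5).round(1))
```

```text
[0.091, 0.155, 0.059] [[761.1 451.6]]
[0.091, -0.135, 0.059] [[117.5 453.3]]
[-0.091, -0.135, 0.059] [[10.3 34.7]]
[-0.091, 0.155, 0.059] [[778.9  29. ]]
[0.07, 0.125, 0.047] [[693.5 397.2]]
[-0.06, 0.125, 0.047] [[696.5 108.3]]
```

View pics/crop1.png

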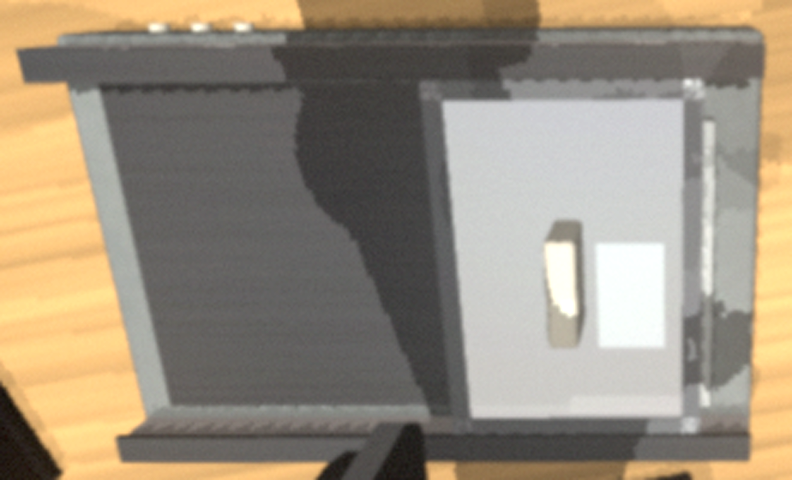

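Run:
```python
from h import *
import pickle
c=pickle.load(open("w1.pkl","rb"))
f=lambda q:(np.array(q)+.5)/2.4-.5+[45,90]
W=p2w(c,f([(749,460),(118,460),(18,47),(766,44)]),.059)[:,:2]
th,t,r=fit2d([(.091,.155),(.091,-.135),(-.091,-.135),(-.091,.155)],W);print("reader",th,t,r.round(4).tolist())
Rt=np.array([[np.cos(th),np.sin(th)],[-np.sin(th),np.cos(th)]])
L=lambda q,z:((p2w(c,f(q),z)[:,:2]-t)@Rt.T).round(4).tolist()
print("fin",p2w(c,f([(563,283)]),.075),L([(563,283)],.075),"guard edges",L([(705,85),(420,85),(455,430),(700,430)],.057),"side stop inner top line",L([(703,120),(703,405)],.047))
Q=p2w(c,[(588,135),(628,155),(569,238),(530,216)],.034);print("rec",Q.round(4).tolist(),Q.mean(0)); d=np.diff(Q,axis=0);print(np.linalg.norm(d,axis=1),np.arctan2(d[:,1],d[:,0]))
plan([.54,-.09,.25],1.388)
```

```text
reader -0.18710063487584888 [ 0.52471716 -0.16383657] [[-0.0013, -0.0025], [0.0001, 0.0021], [0.0014, 0.0033], [-0.0002, -0.0029]]
fin [[ 0.53784863 -0.09105007  0.075     ]] [[-0.0006, 0.074]] guard edges [[-0.0753, 0.1296], [-0.0754, 0.0196], [0.0761, 0.0206], [0.0761, 0.1301]] side stop inner top line [[-0.0603, 0.1296], [0.069, 0.1318]]
rec [[0.5338, 0.2227, 0.034], [0.5624, 0.2647, 0.034], [0.6472, 0.2098, 0.034], [0.6121, 0.1665, 0.034]] [0.58885494 0.215934   0.034     ]
[0.05077536 0.10103035 0.05569041] [ 0.97311978 -0.57476873 -2.25161945]
yaw -0.0078 trans [-0.0269 -0.0342  0.155 ] cur [ 0.5194 -0.0509  0.4049] ang 1.3802 zax [ 0.0022 -0.0034 -1.    ]
```

move_arm --steps '[{"translation": [-0.006,-0.009,0.01],"yaw": -0.007},{"translation": [-0.006,-0.009,0.02],"yaw": 0},{"translation": [-0.006,-0.009,0.025],"yaw": 0},{"translation": [-0.006,-0.009,0.025],"yaw": 0},{"translation": [0,0,0.025],"yaw": 0},{"translation": [0,0,0.025],"yaw": 0},{"translation": [0,0,0.02],"yaw": 0},{"translation": [0,0,0.015],"yaw": 0},{"translation": [0,0,0.004],"yaw": 0},{"translation": [0,0,0],"yaw": 0}]'

```text
time_s: 3.15
tcp_pos: [0.535, -0.0842, 0.2352]
tcp_rot: [-0.275, -3.128, -0.0]
ft_force: [0.2, -0.3, -0.5]
width: 0.999
finger_force: 0.0
```

move_arm --steps '[{"translation": [0,0,0],"yaw": 0},{"translation": [0,0,0],"yaw": 0},{"translation": [0,0,0],"yaw": 0},{"translation": [0,0,0],"yaw": 0},{"translation": [0,0,0],"yaw": 0},{"translation": [0,0,0],"yaw": 0},{"translation": [0,0,0],"yaw": 0},{"translation": [0,0,0],"yaw": 0},{"translation": [0,0,0],"yaw": 0},{"translation": [0,0,0],"yaw": 0}]' --jaw -1 --grip_force 30

```text
time_s: 4.15
tcp_pos: [0.5353, -0.0852, 0.2362]
tcp_rot: [0.278, 3.129, -0.0]
ft_force: [-0.9, -1.3, 5.6]
width: 0.13
finger_force: 33.0
```

Run:
```python
from h import *
plan([.538,-.091,.236],1.385)
```

```text
yaw 0.0087 trans [-0.0037 -0.0053  0.0002] cur [ 0.5353 -0.0852  0.2362] ang 1.3937 zax [ 7.e-04 -3.e-04 -1.e+00]
```

move_arm --steps '[{"translation": [0,0,-0.001],"yaw": 0.009},{"translation": [0,-0.006,0],"yaw": 0},{"translation": [0,-0.012,0],"yaw": 0},{"translation": [0,-0.014,0],"yaw": 0},{"translation": [0,-0.014,0],"yaw": 0},{"translation": [0,-0.014,0],"yaw": 0},{"translation": [0,-0.014,0],"yaw": 0},{"translation": [0,-0.01,0],"yaw": 0},{"translation": [0,-0.006,0],"yaw": 0},{"translation": [0,-0.004,0],"yaw": 0}]'

```text
time_s: 5.15
tcp_pos: [0.518, -0.1785, 0.2364]
tcp_rot: [0.291, 3.127, -0.001]
ft_force: [5.3, 1.4, -14.6]
width: 0.136
finger_force: 30.2
```

move_arm --steps '[{"translation": [0,-0.003,0],"yaw": 0},{"translation": [0,-0.003,0],"yaw": 0},{"translation": [0,-0.003,0],"yaw": 0},{"translation": [0,-0.003,0],"yaw": 0},{"translation": [0,-0.003,0],"yaw": 0},{"translation": [0,-0.003,0],"yaw": 0},{"translation": [0,-0.002,0],"yaw": 0},{"translation": [0,-0.002,0],"yaw": 0},{"translation": [0,0,0],"yaw": 0},{"translation": [0,0,0],"yaw": 0}]'

```text
time_s: 6.15
tcp_pos: [0.5153, -0.1942, 0.2363]
tcp_rot: [0.284, 3.129, 0.011]
ft_force: [6.6, 11.6, -11.5]
width: 0.133
finger_force: 30.8
```

move_arm --steps '[{"translation": [0,-0.002,0.001],"yaw": 0},{"translation": [0,-0.002,0],"yaw": 0},{"translation": [0,-0.001,0],"yaw": 0},{"translation": [0,0,0],"yaw": 0},{"translation": [0,0,0],"yaw": 0},{"translation": [0,0.003,0],"yaw": 0},{"translation": [0,0.003,0],"yaw": 0},{"translation": [0,0.003,0],"yaw": 0},{"translation": [0,0,0],"yaw": 0},{"translation": [0,0,0],"yaw": 0}]'

```text
time_s: 7.15
tcp_pos: [0.5153, -0.1934, 0.2363]
tcp_rot: [0.288, 3.128, 0.004]
ft_force: [4.3, 6.5, -3.1]
width: 0.134
finger_force: 31.7
```

move_arm --steps '[{"translation": [0,0,0],"yaw": 0},{"translation": [0,0,0],"yaw": 0},{"translation": [0,0,0],"yaw": 0},{"translation": [0,0,0],"yaw": 0},{"translation": [0,0,0],"yaw": 0},{"translation": [0,0,0],"yaw": 0},{"translation": [0,0,0],"yaw": 0},{"translation": [0,0,0],"yaw": 0},{"translation": [0,0,0],"yaw": 0},{"translation": [0,0,0],"yaw": 0}]' --jaw 0.2

```text
time_s: 8.15
tcp_pos: [0.5147, -0.1947, 0.2357]
tcp_rot: [-0.29, -3.128, -0.0]
ft_force: [-0.2, -0.6, 0.8]
width: 0.603
finger_force: 0.0
```

Run:
```python
from h import *
plan([.589,.215,.25],.97)
```

```text
yaw 0.4161 trans [ 0.1703  0.38   -0.0143] cur [ 0.5147 -0.1947  0.2357] ang 1.3861 zax [-0.  0. -1.]
```

move_arm --steps '[{"translation": [0,0,-0.02],"yaw": 0},{"translation": [0,0,-0.035],"yaw": 0},{"translation": [0,0,-0.035],"yaw": 0},{"translation": [0,0,-0.025],"yaw": 0.139},{"translation": [0,0,0],"yaw": 0.139},{"translation": [0,0,0],"yaw": 0.138},{"translation": [0.01,0.022,0],"yaw": 0},{"translation": [0.018,0.04,0],"yaw": 0},{"translation": [0.018,0.04,0],"yaw": 0},{"translation": [0.018,0.04,0],"yaw": 0}]' --jaw 1

```text
time_s: 9.15
tcp_pos: [0.5421, -0.0401, 0.3508]
tcp_rot: [0.931, 3.0, 0.0]
ft_force: [1.2, 0.6, 0.2]
width: 1.0
finger_force: 0.0
```

move_arm --steps '[{"translation": [0.018,0.04,0],"yaw": 0},{"translation": [0.018,0.04,0],"yaw": 0},{"translation": [0.018,0.04,0],"yaw": 0},{"translation": [0.018,0.04,0],"yaw": 0},{"translation": [0.018,0.04,0],"yaw": 0},{"translation": [0.012,0.026,0],"yaw": 0},{"translation": [0.006,0.012,0],"yaw": 0},{"translation": [0,0,0],"yaw": 0},{"translation": [0,0,0],"yaw": 0},{"translation": [0,0,0],"yaw": 0}]'

```text
time_s: 10.15
tcp_pos: [0.5876, 0.213, 0.3507]
tcp_rot: [-0.935, -2.999, 0.003]
ft_force: [0.1, -0.2, -0.3]
width: 0.996
finger_force: 0.0
```

Run:
```python
from h import *
import pickle
plan([.589,.215,.189],.97)
c=snap("wrist","w2.png");pickle.dump(c,open("w2.pkl","wb"))
```

```text
yaw -0.0038 trans [1.000e-04 2.800e-03 1.617e-01] cur [0.5876 0.213  0.3507] ang 0.9662 zax [-6.0e-04 -1.8e-03 -1.0e+00]
```

View pics/w2.png

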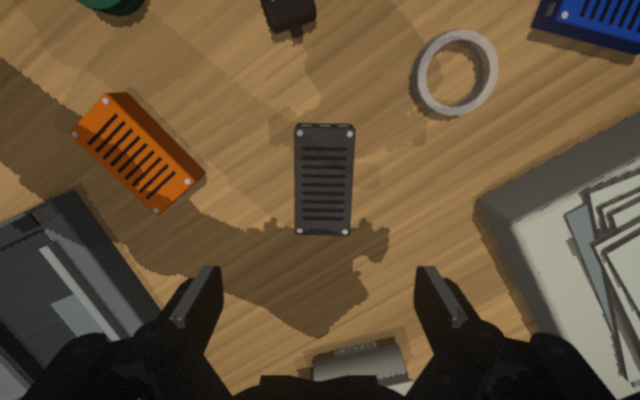

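The recorder is the dark grey box with corners at about (296,127), (354,126), (351,236), (295,235). It is well aligned with the tool and clear of neighbours.

Run:
```python
from h import *
import pickle
c=pickle.load(open("w2.pkl","rb"))
Q=p2w(c,[(296,128),(355,128),(351,236),(295,235)],.034);print("rec",Q.round(4).tolist(),Q.mean(0)); d=np.diff(Q,axis=0);print(np.linalg.norm(d,axis=1),np.arctan2(d[:,1],d[:,0]))
m=Q.mean(0); plan([m[0],m[1],.189],.96)
```

```text
rec [[0.5358, 0.2253, 0.034], [0.5638, 0.2659, 0.034], [0.6453, 0.2094, 0.034], [0.6148, 0.167, 0.034]] [0.58993167 0.21692199 0.034     ]
[0.04933216 0.09917159 0.05217798] [ 0.96661758 -0.60650684 -2.19390087]
yaw 0.0063 trans [0.0004 0.0047 0.1618] cur [0.5876 0.2131 0.3508] ang 0.9663 zax [-4.0e-04 -1.5e-03 -1.0e+00]
```

move_arm --steps '[{"translation": [0,0.002,0.015],"yaw": 0.005},{"translation": [0,0.003,0.02],"yaw": 0},{"translation": [0,0,0.025],"yaw": 0},{"translation": [0,0,0.025],"yaw": 0},{"translation": [0,0,0.025],"yaw": 0},{"translation": [0,0,0.02],"yaw": 0},{"translation": [0,0,0.015],"yaw": 0},{"translation": [0,0,0.011],"yaw": 0},{"translation": [0,0,0.007],"yaw": 0},{"translation": [0,0,0],"yaw": 0}]'

```text
time_s: 11.2
tcp_pos: [0.5903, 0.2198, 0.187]
tcp_rot: [-0.937, -2.998, 0.001]
ft_force: [-0.1, 0.5, -0.6]
width: 0.999
finger_force: 0.0
```

move_arm --steps '[{"translation": [0,0,0],"yaw": 0},{"translation": [0,0,0],"yaw": 0},{"translation": [0,0,0],"yaw": 0},{"translation": [0,0,0],"yaw": 0},{"translation": [0,0,0],"yaw": 0},{"translation": [0,0,0],"yaw": 0},{"translation": [0,0,0],"yaw": 0},{"translation": [0,0,0],"yaw": 0},{"translation": [0,0,0],"yaw": 0},{"translation": [0,0,0],"yaw": 0}]' --jaw -1 --grip_force 70

```text
time_s: 12.2
tcp_pos: [0.5909, 0.22, 0.189]
tcp_rot: [0.937, 2.997, 0.002]
ft_force: [-0.6, -0.5, 7.1]
width: 0.589
finger_force: 75.6
```

move_arm --steps '[{"translation": [0,0,-0.01],"yaw": 0},{"translation": [0,0,-0.02],"yaw": 0},{"translation": [0,0,-0.03],"yaw": 0},{"translation": [0,0,-0.03],"yaw": 0},{"translation": [0,0,-0.02],"yaw": 0},{"translation": [0,0,-0.01],"yaw": 0},{"translation": [0,0,0],"yaw": -0.14},{"translation": [0,0,0],"yaw": -0.14},{"translation": [0,0,0],"yaw": -0.14},{"translation": [0,0,0],"yaw": 0}]'

```text
time_s: 13.2
tcp_pos: [0.5899, 0.2197, 0.3071]
tcp_rot: [-0.292, -3.126, 0.0]
ft_force: [0.1, 0.9, -1.8]
width: 0.591
finger_force: 74.6
```

Run:
```python
from h import *
th=-.186;t=np.array([.5235,-.163]);Rm=np.array([[np.cos(th),-np.sin(th)],[np.sin(th),np.cos(th)]])
for l in([.02,.099],[.008,.087]):
    p=Rm@l+t; print(p); plan([*p,.187+.035+.05],np.pi/2+th)
```

```text
[ 0.56146304 -0.06940616]
yaw 0.0 trans [-0.0255 -0.2893  0.0352] cur [0.5899 0.2197 0.3071] ang 1.3848 zax [-1.7e-03 -1.0e-04 -1.0e+00]
[ 0.54745087 -0.07898003]
yaw 0.0 trans [-0.0135 -0.3013  0.0352] cur [0.5899 0.2197 0.3071] ang 1.3848 zax [-1.7e-03 -1.0e-04 -1.0e+00]
```

move_arm --steps '[{"translation": [-0.001,-0.015,0],"yaw": 0},{"translation": [-0.001,-0.03,0],"yaw": 0},{"translation": [-0.001,-0.038,0],"yaw": 0},{"translation": [-0.001,-0.038,0],"yaw": 0},{"translation": [-0.001,-0.038,0],"yaw": 0},{"translation": [-0.002,-0.038,0],"yaw": 0},{"translation": [-0.002,-0.038,0],"yaw": 0},{"translation": [-0.002,-0.03,0],"yaw": 0},{"translation": [-0.002,-0.022,0],"yaw": 0},{"translation": [0,-0.014,0],"yaw": 0}]'

```text
time_s: 14.2
tcp_pos: [0.5465, -0.0817, 0.3076]
tcp_rot: [-0.301, -3.126, 0.003]
ft_force: [0.6, -0.0, -2.6]
width: 0.592
finger_force: 74.6
```

move_arm --steps '[{"translation": [0,0,0.01],"yaw": 0},{"translation": [0,0,0.015],"yaw": 0},{"translation": [0,0,0.015],"yaw": 0},{"translation": [0,0,0.01],"yaw": 0},{"translation": [0,0,0.005],"yaw": 0},{"translation": [0,0,0],"yaw": 0},{"translation": [0,0,0],"yaw": 0},{"translation": [0,0,0],"yaw": 0},{"translation": [0,0,0],"yaw": 0},{"translation": [0,0,0],"yaw": 0}]'

```text
time_s: 15.2
tcp_pos: [0.5477, -0.0783, 0.2532]
tcp_rot: [0.292, 3.127, -0.0]
ft_force: [-0.9, -0.6, -2.1]
width: 0.589
finger_force: 74.7
```

Run:
```python
from h import *
import pickle
plan([.5475,-.079,.224],np.pi/2-.186)
c=snap("wrist","w3.png");pickle.dump(c,open("w3.pkl","wb"))
```

```text
yaw 0.0001 trans [ 0.0001 -0.0008  0.0292] cur [ 0.5477 -0.0783  0.2532] ang 1.3849 zax [ 9.e-04 -1.e-04 -1.e+00]
```

View pics/w3.png

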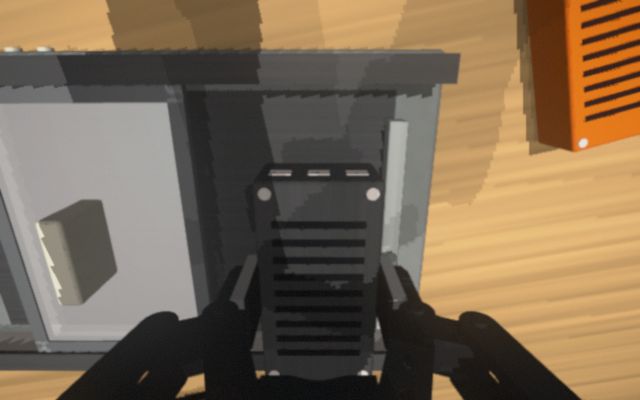

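The guard is open, with its edge near column 180. The recorder hangs square over the bed beside the side stop at (395,200). Now I'll lower it.

move_arm --steps '[{"translation": [0,0,0.008],"yaw": 0},{"translation": [0,0,0.008],"yaw": 0},{"translation": [0,0,0.005],"yaw": 0},{"translation": [0,0,0.003],"yaw": 0},{"translation": [0,0,0.002],"yaw": 0},{"translation": [0,0,0.001],"yaw": 0},{"translation": [0,0,0.001],"yaw": 0},{"translation": [0,0,0.001],"yaw": 0},{"translation": [0,0,0],"yaw": 0},{"translation": [0,0,0],"yaw": 0}]'

```text
time_s: 16.25
tcp_pos: [0.5477, -0.0782, 0.224]
tcp_rot: [0.291, 3.127, -0.0]
ft_force: [0.1, -0.5, -1.3]
width: 0.587
finger_force: 74.8
```

move_arm --steps '[{"translation": [0,0,0.001],"yaw": 0},{"translation": [0,0,0.001],"yaw": 0},{"translation": [0,0,0.001],"yaw": 0},{"translation": [0,0,0],"yaw": 0},{"translation": [0,0,0],"yaw": 0},{"translation": [0,0,0],"yaw": 0},{"translation": [0,0,0],"yaw": 0},{"translation": [0,0,0],"yaw": 0},{"translation": [0,0,0],"yaw": 0},{"translation": [0,0,0],"yaw": 0}]'

```text
time_s: 17.25
tcp_pos: [0.5477, -0.0783, 0.2239]
tcp_rot: [0.292, 3.127, 0.001]
ft_force: [-4.4, 1.8, 25.4]
width: 0.589
finger_force: 78.0
```

move_arm --steps '[{"translation": [0,0,-0.0018],"yaw": 0},{"translation": [0,0.002,0],"yaw": 0},{"translation": [0,0.002,0],"yaw": 0},{"translation": [0,0.002,0],"yaw": 0},{"translation": [0,0.002,0],"yaw": 0},{"translation": [0,0.002,0],"yaw": 0},{"translation": [0,0.001,0],"yaw": 0},{"translation": [0,0.001,0],"yaw": 0},{"translation": [0,0,0],"yaw": 0},{"translation": [0,0,0],"yaw": 0}]'

```text
time_s: 18.25
tcp_pos: [0.5505, -0.0692, 0.2239]
tcp_rot: [0.296, 3.125, -0.005]
ft_force: [-1.9, -5.3, 9.5]
width: 0.588
finger_force: 76.3
```

move_arm --steps '[{"translation": [-0.002,0,0],"yaw": 0},{"translation": [-0.002,0,0],"yaw": 0},{"translation": [-0.002,0,0],"yaw": 0},{"translation": [-0.002,0,0],"yaw": 0},{"translation": [-0.001,0,0],"yaw": 0},{"translation": [-0.001,0,0],"yaw": 0},{"translation": [0,0,0],"yaw": 0},{"translation": [0,0,0],"yaw": 0},{"translation": [0,0,0],"yaw": 0},{"translation": [0,0,0],"yaw": 0}]'

```text
time_s: 19.25
tcp_pos: [0.5558, -0.0695, 0.2239]
tcp_rot: [-0.293, -3.117, 0.002]
ft_force: [-10.3, -0.8, 22.4]
width: 0.589
finger_force: 77.5
```

```bash
cat > st.py <<'E'
from h import *
s=env.get_state();T=pose(s);print("F tool",(T[:3,:3].T@s["ft_force"]).round(1),"M",s["wrist_torque"].round(2));t=np.array([.5235,-.163]);a=-.186
print("local",np.array([[np.cos(a),np.sin(a)],[-np.sin(a),np.cos(a)]])@(T[:2,3]-t));plan([.5475,-.079,.224],np.pi/2-.186)
E
python3 st.py
```

```text
F tool [ 10.2  -2.8 -22.3] M [-0.    2.11  0.03]
local [0.01439938 0.09789397]
yaw -0.0014 trans [ 0.0063 -0.0109 -0.0001] cur [ 0.5558 -0.0695  0.2239] ang 1.3834 zax [-1.060e-02 -2.000e-04 -9.999e-01]
```

move_arm --steps '[{"translation": [0,0,-0.0005],"yaw": 0},{"translation": [0,0,-0.0005],"yaw": 0},{"translation": [0,0,0],"yaw": 0},{"translation": [0,0,0],"yaw": 0},{"translation": [0,0,0],"yaw": 0},{"translation": [0,0,0],"yaw": 0},{"translation": [0,0,0],"yaw": 0},{"translation": [0,0,0],"yaw": 0},{"translation": [0,0,0],"yaw": 0},{"translation": [0,0,0],"yaw": 0}]'

```text
time_s: 20.25
tcp_pos: [0.5574, -0.0692, 0.2239]
tcp_rot: [-0.291, -3.122, 0.002]
ft_force: [-7.0, -1.5, 10.8]
width: 0.595
finger_force: 76.2
```

```bash
python3 st.py
```

```text
F tool [  6.7  -2.8 -10.7] M [-0.17  1.15  0.18]
local [0.01600659 0.09845636]
yaw 0.0001 trans [ 0.008  -0.0115  0.    ] cur [ 0.5574 -0.0692  0.2239] ang 1.3849 zax [-6.e-03 -7.e-04 -1.e+00]
```

move_arm --steps '[{"translation": [0,0,-0.0005],"yaw": 0},{"translation": [-0.001,0,0],"yaw": 0},{"translation": [-0.001,0,0],"yaw": 0},{"translation": [-0.001,0,0],"yaw": 0},{"translation": [-0.001,0,0],"yaw": 0},{"translation": [0,0,0],"yaw": 0},{"translation": [0,0,0],"yaw": 0},{"translation": [0,0,0],"yaw": 0},{"translation": [0,0,0],"yaw": 0},{"translation": [0,0,0],"yaw": 0}]'

```text
time_s: 21.25
tcp_pos: [0.5615, -0.0699, 0.224]
tcp_rot: [-0.291, -3.122, 0.002]
ft_force: [-5.3, -1.0, 7.8]
width: 0.589
finger_force: 75.9
```

```bash
python3 st.py
```

```text
F tool [ 5.  -2.  -7.8] M [-0.34  1.12  0.18]
local [0.02009736 0.09852639]
yaw 0.0004 trans [ 0.012  -0.0115  0.    ] cur [ 0.5615 -0.0699  0.224 ] ang 1.3852 zax [-6.e-03 -8.e-04 -1.e+00]
```

move_arm --steps '[{"translation": [-0.001,0,0],"yaw": 0},{"translation": [-0.001,0,0],"yaw": 0},{"translation": [-0.001,0,0],"yaw": 0},{"translation": [-0.001,0,0],"yaw": 0},{"translation": [-0.001,0,0],"yaw": 0},{"translation": [0,0,0],"yaw": 0},{"translation": [0,0,0],"yaw": 0},{"translation": [0,0,0],"yaw": 0},{"translation": [0,0,0],"yaw": 0},{"translation": [0,0,0],"yaw": 0}]'

```text
time_s: 22.25
tcp_pos: [0.5642, -0.0704, 0.2239]
tcp_rot: [-0.29, -3.116, 0.001]
ft_force: [-10.7, -1.8, 12.6]
width: 0.59
finger_force: 76.6
```

```bash
python3 st.py
```

```text
F tool [ 10.3  -3.8 -12.4] M [-0.06  1.92  0.16]
local [0.02292553 0.09850487]
yaw 0.0004 trans [ 0.0149 -0.0115  0.0001] cur [ 0.5642 -0.0704  0.2239] ang 1.3852 zax [-1.220e-02  3.000e-04 -9.999e-01]
```

move_arm --steps '[{"translation": [0,0.001,0],"yaw": 0},{"translation": [0,0.001,0],"yaw": 0},{"translation": [0,0.001,0],"yaw": 0},{"translation": [0,0.001,0],"yaw": 0},{"translation": [0,0,0],"yaw": 0},{"translation": [0,0,0],"yaw": 0},{"translation": [0,0,0],"yaw": 0},{"translation": [0,0,0],"yaw": 0},{"translation": [0,0,0],"yaw": 0},{"translation": [0,0,0],"yaw": 0}]'

```text
time_s: 23.25
tcp_pos: [0.5644, -0.0696, 0.224]
tcp_rot: [-0.291, -3.115, 0.008]
ft_force: [-12.8, -7.5, 13.9]
width: 0.587
finger_force: 76.6
```

```bash
python3 st.py
```

```text
F tool [ 11.4  -9.8 -13.7] M [-1.38  2.12  0.47]
local [0.02294519 0.09937364]
yaw -0.0005 trans [ 0.0149 -0.0124  0.0003] cur [ 0.5644 -0.0696  0.224 ] ang 1.3843 zax [-0.0129 -0.0037 -0.9999]
```

move_arm --steps '[{"translation": [0,0,0],"yaw": 0},{"translation": [0,0,0],"yaw": 0},{"translation": [0,0,0.0005],"yaw": 0},{"translation": [0,0,0],"yaw": 0},{"translation": [0,0,0],"yaw": 0},{"translation": [0,0,0],"yaw": 0},{"translation": [0,0,0],"yaw": 0},{"translation": [0,0,0],"yaw": 0},{"translation": [0,0,0],"yaw": 0},{"translation": [0,0,0],"yaw": 0}]' --grip_force 30

```text
time_s: 24.25
tcp_pos: [0.5644, -0.0696, 0.224]
tcp_rot: [-0.292, -3.116, 0.008]
ft_force: [-12.1, -6.9, 17.0]
width: 0.587
finger_force: 76.9
```

```bash
python3 st.py; python3 -c "
from h import *
import pickle
c=snap('wrist','w4.png');pickle.dump(c,open('w4.pkl','wb'))
s=snap('scene');t=snap('top')
a=cv2.resize(s['im'][170:280,190:325,::-1],None,fx=3,fy=3,interpolation=2);b=cv2.resize(t['im'][140:226,310:420,::-1],None,fx=3,fy=3,interpolation=2)
H=max(len(a),len(b));o=np.zeros((H,a.shape[1]+b.shape[1],3),np.uint8);o[:len(a),:a.shape[1]]=a;o[:len(b),a.shape[1]:]=b;cv2.imwrite('pics/e4.png',cv2.convertScaleAbs(o,alpha=1.6))"
```

```text
F tool [ 10.9  -9.1 -16.8] M [-1.26  2.28  0.53]
local [0.02295427 0.0993574 ]
yaw -0.0007 trans [ 0.0149 -0.0124  0.0002] cur [ 0.5644 -0.0696  0.224 ] ang 1.3841 zax [-0.0128 -0.0037 -0.9999]
```

View pics/w4.png

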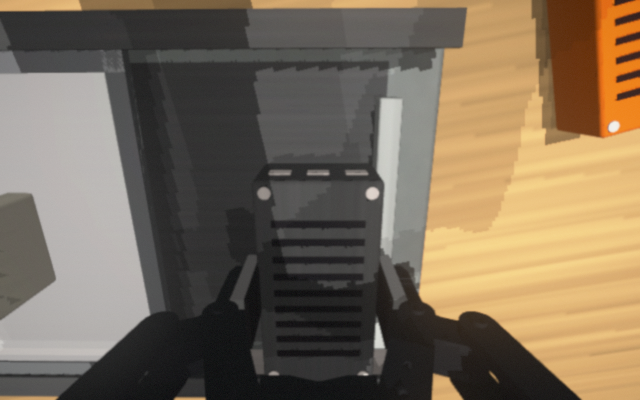

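View pics/e4.png

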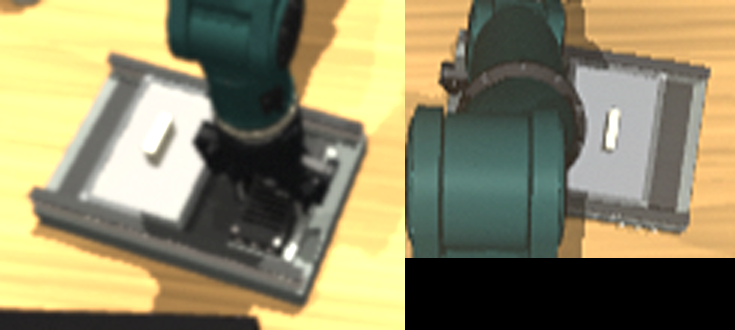

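The recorder sits square against the side stop (edge near column 380) with the guard clear. I'll check the guard's travel from the fin's shift between the two top images.

```bash
python3 -c "
from h import *
import pickle
a=pickle.load(open('top0.pkl','rb'));b=snap('top')
P=[]
for c,(u0,u1) in((a,(340,356)),(b,(372,388))):
    g=c['im'][165:195,u0:u1].astype(float); w=np.clip(g.min(2)-150,0,None)*(g.max(2)>0); v,u=np.mgrid[165:195,u0:u1]; print((g[...,0]-g[...,2]).max(), g.min(2).max())
    w=np.clip(g[...,0]-g[...,2]-8,0,None)*(g.min(2)>130)
    m=[(w*u).sum()/w.sum(),(w*v).sum()/w.sum()];print(m);P.append(p2w(c,[m],.085)[0])
print(P,np.linalg.norm(P[1]-P[0]))
c=pickle.load(open('w4.pkl','rb'))
t=np.array([.5247,-.1638]);th=-.187
Rt=np.array([[np.cos(th),np.sin(th)],[-np.sin(th),np.cos(th)]])
print((p2w(c,[(126,60),(155,320)],.057)[:,:2]-t)@Rt.T)
print('stop line',(p2w(c,[(379,100)],.047)[:,:2]-t)@Rt.T)
"
```

```text
20.0 163.0
[np.float64(347.6753246753247), np.float64(176.9805194805195)]
18.0 166.0
[np.float64(378.7887323943662), np.float64(182.33802816901408)]
[array([ 0.54135726, -0.08968654,  0.085     ]), array([ 0.52088351, -0.19236951,  0.085     ])] 0.10470418897581066
[[-0.07370045  0.02632154]
 [ 0.04398084  0.01944646]]
stop line [[-0.05881608  0.12452131]]
```

move_arm --steps '[{"translation": [0,0,0],"yaw": 0},{"translation": [0,0,0],"yaw": 0},{"translation": [-0.0005,0.0005,0],"yaw": 0},{"translation": [-0.0005,0.0005,0],"yaw": 0},{"translation": [0,0,0],"yaw": 0},{"translation": [0,0,0],"yaw": 0},{"translation": [0,0,0],"yaw": 0},{"translation": [0,0,0],"yaw": 0},{"translation": [0,0,0],"yaw": 0},{"translation": [0,0,0],"yaw": 0}]' --jaw -1 --grip_force 35

```text
time_s: 25.45
tcp_pos: [0.5648, -0.0695, 0.224]
tcp_rot: [-0.292, -3.113, 0.009]
ft_force: [-13.4, -7.5, 19.1]
width: 0.588
finger_force: 77.3
```

```bash
python3 st.py
```

```text
F tool [ 12.  -10.  -18.9] M [-1.51  2.65  0.55]
local [0.0232601  0.09955268]
yaw -0.0009 trans [ 0.0152 -0.0126  0.0003] cur [ 0.5648 -0.0695  0.224 ] ang 1.3839 zax [-0.015  -0.0043 -0.9999]
```

move_arm --steps '[{"translation": [0,0,-0.0005],"yaw": 0},{"translation": [0,0,-0.0005],"yaw": 0},{"translation": [0,0,-0.0005],"yaw": 0},{"translation": [0,0,0],"yaw": 0},{"translation": [0,0,0],"yaw": 0},{"translation": [0,0,0],"yaw": 0},{"translation": [0,0,0],"yaw": 0},{"translation": [0,0,0],"yaw": 0},{"translation": [0,0,0],"yaw": 0},{"translation": [0,0,0],"yaw": 0}]'

```text
time_s: 26.45
tcp_pos: [0.5648, -0.0694, 0.2241]
tcp_rot: [-0.291, -3.113, 0.009]
ft_force: [-11.8, -7.7, 8.5]
width: 0.584
finger_force: 75.9
```

```bash
python3 st.py
```

```text
F tool [10.3 -9.8 -8.2] M [-1.8   2.1   0.53]
local [0.02327933 0.0996632 ]
yaw -0.0006 trans [ 0.0152 -0.0127  0.0004] cur [ 0.5648 -0.0694  0.2241] ang 1.3842 zax [-0.0151 -0.0046 -0.9999]
```

```bash
python3 st.py; python3 -c "
from station import env
print(env.hand_in())"
```

```text
F tool [10.3 -9.8 -8.2] M [-1.8   2.1   0.53]
local [0.02327933 0.0996632 ]
yaw -0.0006 trans [ 0.0152 -0.0127  0.0004] cur [ 0.5648 -0.0694  0.2241] ang 1.3842 zax [-0.0151 -0.0046 -0.9999]
the job is handed in; nothing more can be done
None
```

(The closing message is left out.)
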